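Put the spreader away in the covered cutlery block

ROBOT

A 6-joint arm with a two-finger parallel gripper is mounted at the origin on the work surface. World frame = base frame: x ahead of the robot, y to its left, z up, the work surface at z = 0. Lengths are in m, angles in rad, forces in N, time in s.
With the tool pointing down it reaches from about 0.375 to 0.975 m from the base axis. Payload 3.8 kg.
Tool frame: the origin (TCP) lies midway between the tips of the shut fingers; the grasp point (between the pads) lies 19 mm behind it; z points along the fingers, y is the line along which they close (so a half turn about z gives the same grasp; the last joint's range is limited). The gripper opens to 85 mm and grips with 20 to 120 N. Pads are 22 mm wide; open, the fingers measure 114 mm over their backs; the gripper's body (76 mm by 85 mm) begins 54 mm behind the grasp point. The pads swing forward as they close: fully open they stand 13 mm farther back than shut.
Start: joints at [1.189, 0.264, 1.604, -0, 1.274, -0.037], TCP at [0.228, 0.635, 0.201] pointing down, gripper open.
Joint ranges: [-2.63, 2.63], [-0.94, 2.18], [0.31, 2.57], [-1.31, 4.45], [0, 2.66], [-2.55, 2.55]. Speed limits (rad/s): [2.57, 2.57, 3.14, 3.14, 3.14, 3.14].

INTERFACE

Orientations are given as a rotation vector (axis times angle).
In Python, from workcell import status, read_camera, workorder, masks_of gives the robot as it stands.
- The arm moves only by the tool drive_tool, never from a script. Its argument "rows" is a list of rows, each a list of 7 numbers: the turn, a rotation vector about the tool's x, y, z in degrees, then the shift along the tool's x, y, z in m, then the opening, from 0 (shut) to 1 (fully open). In form: [[ax, ay, az, tx, ty, tz, claw], ...]. A call has 1 to 8 rows; each row shifts and turns the commanded pose from where the row before left it, along the tool's axes as they then stand; what a row does not reach is not made up. A row lasts 1/12 s, in which the tool goes at most 41.7 mm and 7.16 degrees, less where a joint would pass 70% of its speed; a pose out of reach is approached as far as the arm can. A call is refused whole if a number of a shift passes 0.0417 or a number of a turn 7.16, either way. A call with a gripper value outside its range is refused whole. The fingers move at their own pace and stop on an object; "force" is the grip in N (left out, the last holds). Time passes only in rows, so rows that do not move let the fingers close. It gives the time, the measured TCP pose, the force, the opening and the grip force at its end, in the units of the state.
- status.read_state(): the state, without advancing time (a new reading comes with each control period).
- read_camera(name): name is "scene" or "top" or "wrist"; returns a dict with "color" (420x560x3 uint8, red, green, blue), "intrinsics" (3x3 intrinsics, pixels), "world_from_camera" (4x4, takes a point from camera to world coordinates); the wrist camera has in their place "mount" (4x4, takes a point from camera to tool coordinates, whose origin is the TCP and whose axes are the flange's). Camera axes: x right, y up, looking along -z (the intrinsics and any distortion apply to the point x, -y, -z); pixel columns grow to the right and rows downward; lengths in m; the calibration is good to about 2 mm. A picture is of the moment at which its call begins: read the wrist's pose just before it. There is no depth.
- workorder.finish_job(): hands the job in; it is judged then, once.
Trained networks look in a picture, given as the dict that the camera call returned (one of the last four; its "shot" number tells which), for a name from the list of things; names that differ only in an ending like _2 or _b are one class to them, and where a whole thing is asked for, a point or a joint stands for the part that bears it (a point fixed in the world has none). Each returns a list of dicts, best first, with "score" (0 to 1); they miss things now and then, are a little off and sometimes report something else, mostly with a low value. They report only what shows in the picture. A call takes as long as a camera call. They do not tell look-alikes from the thing itself.
- masks_of(picture, name): "mask" (420x560 bool, what is visible of it) and "bbox" ([left, top, right, bottom] in pixels, round what is visible of it).
The state is a dict: "time": time; "q": joint angles; "joint_vel": joint speeds; "joint_torque": joint torques, N m; "tool_pos": TCP position; "tcp_rot": TCP orientation; "wrist_force": force on the tool from outside, world axes, zero at the start; "torque": the same for the moment, N m; "width": opening from 0.0 (shut) to 1.0 (fully open); "grip_force": force on a finger pad.
Only numpy, scipy, OpenCV 4.12 (cv2) and the standard library are available. Lean on these libraries where they do the work, as an engineer would, in place of code of your own. Each camera call takes 0.05 s, during which the arm holds its last target. There are 200 camera calls.

TASK

Swing the dust cover of the slanted cutlery block aside on its pin, towards the side where there is room for it, until both slots are fully uncovered, and leave it there. Then take the spreader out of its rest and feel which of the two slots its blade fits: one of them is blocked inside, so if the blade jams, draw it out and try the other, and leave the spreader pushed fully home, its handle down against the block. Leave the mill, shaker and other tableware standing where they are.

Things in the scene. Friction and masses are not known exactly. Their poses are not given: they have to be found in the camera images.
- face: slanted 100 x 100 mm top face of the fixed wooden cutlery block, leaning 27 deg towards the robot; origin at its centre, 132 mm above the table; x up the slope, y left, z straight out. Two slots go in along -z, hidden under the cover at first; mouths 31 mm (x) by 9 mm (y). One of them (varies, not seen from outside) is blocked 32 mm down, the other is clear for 88 mm
- slot_left (a point): centre of the mouth of the left slot (20 mm down the slope from the face's centre, 20 mm to the left), in the plane of the face
- slot_right (a point): centre of the mouth of the right slot (20 mm down the slope, 20 mm to the right)
- pin (a point): the single pin on which the dust cover turns, in the plane of the face, 38 mm up the slope from the face's centre; the pin's axis is the face's z
- cover (a joint): angle (rad) of the flat metal dust cover, 88 x 56 x 4 mm, lying 1.5 mm above the face and hanging from its pin over both slots. 0 = straight down the slope, over them; positive = free end swung right (-y of face), negative = left; stops at 1.75 either way. Slots wholly uncovered beyond 1.3. A stiff pin (about 1.3 N at the knob) holds it where left. It reaches 83 mm from the pin
- knob (a point): top end of the cover's round knob, 12 mm in diameter and 24 mm high, standing square to the cover 62 mm from the pin; its top is 29.5 mm above the face
- spreader: flat blunt spreader, loose, standing upright in its rest, blade down. Origin at the middle of the blade's tip; z points along it to the handle. Steel blade 26 mm (x) by 4 mm (y), 75 mm long; then a wooden handle 22 mm (x) by 14 mm (y) from 75 to 137 mm, whose shoulder cannot enter the slots; 50 to 100 g
- rest: fixed wooden rest, 80 x 55 x 55 mm, left or right of the block, origin at its underside; an upright pocket in its top 45 mm deep (30 mm along its x, 7 mm along its y) holds the spreader's blade loosely (it may lean some 4 deg)
- mill: dark wooden pepper mill, 160 mm tall, 52 mm wide, standing close beside the cutlery block on one side (which side varies; it is too tall for the cover to pass over); origin at its foot
- shaker: small white ceramic salt shaker, 60 mm tall, 42 mm wide, standing beside the block on the other side from the mill; the swung cover passes well above it; origin at its foot
- sugar: steel sugar dispenser, 64 mm wide, 130 mm tall with spout; origin at its foot
- cup: small open cup, 64 mm wide, 55 mm tall, in front of the block; origin at its foot
- mug: open mug without handle, 80 mm wide, 85 mm tall, behind the block; origin at its foot
- tumbler: drinking glass, 72 mm wide, 100 mm tall, behind the block; origin at its foot
- pot: lidded round pot, 130 mm wide, 120 mm tall; origin at its foot
Things that resemble listed ones, but are neither listed nor needed, are in the scene too. Leave any turquoise look-alike of the part that bears face alone. There is more than one size of the spreader; the job needs the smaller.

How it is judged:
On the way, in this order (a step that is already met when the one before it is completed fails the run):
1. the dust cover is swung aside and both slots are uncovered, while the spreader is still in its rest ((value of joint cover above 1.3 rad or value of joint cover below -1.3 rad) and horizontal distance between spreader and rest below 0.06 m), for 0.2 s.
2. the spreader is taken out of its rest (horizontal distance between spreader and rest above 0.1 m), for 0.1 s.
At the end, for the whole second after the job is handed in: The cover stands at more than 1.3 rad to either side; the spreader's blade tip is at least 69 mm below the block's slanted face in one of its slots (fully home is 75 mm); spreader and cover are released and at rest ((value of joint cover above 1.3 rad or value of joint cover below -1.3 rad) and z of spreader in the frame of face below -0.069 m and x of spreader in the frame of face between -0.045 and 0.005 m and y of spreader in the frame of face between -0.035 and 0.035 m and linear speed of spreader below 0.02 m/s and velocity of joint cover between -0.05 and 0.05 rad/s); the robot touches nothing.
It fails at once if the mill is moved more than 15 mm or tipped more than 0.1 rad (distance of mill from where it was at the start of the episode above 0.015 m or angle between mill's own z axis and vertical above 0.1 rad).
It fails at once if the shaker is moved more than 15 mm or tipped more than 0.1 rad (distance of shaker from where it was at the start of the episode above 0.015 m or angle between shaker's own z axis and vertical above 0.1 rad).
It fails at once if the sugar dispenser, cup, mug, tumbler or pot is moved more than 15 mm or tipped more than 0.1 rad (distance of any of sugar, cup, mug, tumbler, pot from where it was at the start of the episode above 0.015 m or angle between any of sugar, cup, mug, tumbler, pot's own z axis and vertical above 0.1 rad).
It also fails if it takes over 64 s, if anything falls off the work surface, if the arm or the gripper's body presses on something with over 40 N, if the wrist force passes 120 N, or if a joint passes its speed limit or range.

## Working session

There is one attempt and no reset: what is moved stays moved. The work goes in short steps, Python scripts to look and compute and a tool call to move; the robot and the scene stay as the last step left them, time stands still between calls to the robot, and variables do not carry over. Pictures are saved under pics/ and viewed, at most 10 in all, crops included, and the job is handed in when it is done.

Besides the shell and the picture viewer there is one more tool, called after "Request:" as name([rows], argument=value, ...), one row to a line, values as JSON. drive_tool: Moves the arm, as the interface text tells. Its arguments: {"type":"object","properties":{"rows":{"type":"array"},"force":{"type":"number"}},"required":["rows"]}

```bash
mkdir -p pics; ls
python3 - <<'E'
from workcell import status, read_camera, masks_of
import cv2,numpy as np,pickle
s=status.read_state();print(s)
P={}
for n in ["scene","top"]:
    p=read_camera(n);P[n]=p;cv2.imwrite(f"pics/{n}0.png",p["color"][:,:,::-1])
    print(n,p["intrinsics"].tolist(),np.round(p["world_from_camera"],4).tolist())
    for t in ["face","cover","knob","spreader","rest","mill","shaker","sugar","cup","mug","tumbler","pot"]:
        print(t,[(round(d["score"],2),[int(v) for v in d["bbox"]]) for d in masks_of(p,t)[:3]])
pickle.dump(P,open("p0.pkl","wb"))
a=np.hstack([P["scene"]["color"],P["top"]["color"]])
E
```

```text
pics
{'time': 0.0, 'q': array([ 1.18909133e+00,  2.64747415e-01,  1.60540284e+00,  4.47961879e-05,
        1.27371375e+00, -3.68688710e-02]), 'joint_vel': array([-3.16275890e-04, -6.77353597e-04,  8.47770385e-04,  2.78703261e-04,
        1.58989441e-05, -2.07985138e-03]), 'joint_torque': array([-2.21839880e-03, -5.15114951e+01, -3.67305815e+01,  5.96422137e-05,
        1.27367018e-02, -1.87550967e-05]), 'tool_pos': array([0.22784067, 0.63451611, 0.20015041]), 'tcp_rot': array([-0.53891942, -3.0945    ,  0.00347544]), 'wrist_force': array([-0.52537887, -0.71320699, -0.71930342]), 'torque': array([-0.00164677,  0.02845172, -0.03793988]), 'grip_force': 0.0, 'width': 1.0001735534590734}
scene [[439.9895191711724, 0.0, 277.54302461806], [0.0, 439.9895191711724, 206.56751604693468], [0.0, 0.0, 1.0]] [[-0.8824, -0.2836, 0.3755, 0.9343], [0.4703, -0.5592, 0.6827, 0.6542], [0.0164, 0.779, 0.6268, 0.7424], [0.0, 0.0, 0.0, 1.0]]
face [(0.7, [268, 214, 311, 235]), (0.64, [337, 136, 367, 153])]
cover [(0.91, [268, 215, 311, 233]), (0.66, [336, 136, 364, 155])]
knob [(0.81, [336, 138, 363, 154]), 
[... 637 characters left out ...]
0.0, 0.0, 0.0, 1.0]]
face [(0.92, [232, 182, 254, 212])]
cover [(0.84, [233, 180, 252, 212])]
knob [(0.86, [233, 181, 253, 211]), (0.71, [306, 292, 333, 318])]
spreader [(0.67, [154, 227, 164, 236]), (0.67, [326, 123, 347, 147]), (0.18, [152, 217, 181, 248])]
rest [(0.87, [152, 217, 181, 246]), (0.49, [154, 226, 166, 237])]
mill [(0.56, [263, 177, 283, 199]), (0.22, [150, 218, 182, 247]), (0.22, [212, 182, 225, 197])]
shaker [(0.65, [214, 183, 225, 194])]
sugar [(0.65, [355, 224, 384, 247])]
cup [(0.91, [239, 237, 264, 258])]
mug [(0.91, [179, 116, 209, 152]), (0.63, [231, 178, 252, 210])]
tumbler [(0.93, [325, 122, 348, 149])]
pot [(0.73, [181, 118, 208, 150]), (0.59, [380, 143, 425, 190])]
```

Run:
```python
import cv2
a=cv2.imread("pics/scene0.png")[110:370,130:500];b=cv2.imread("pics/top0.png")[100:330,130:440]
cv2.imwrite("pics/a.png",cv2.resize(a,(800,562),interpolation=3));cv2.imwrite("pics/b.png",cv2.resize(b,(800,594),interpolation=3))
```

```text
(no output)
```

View pics/a.png

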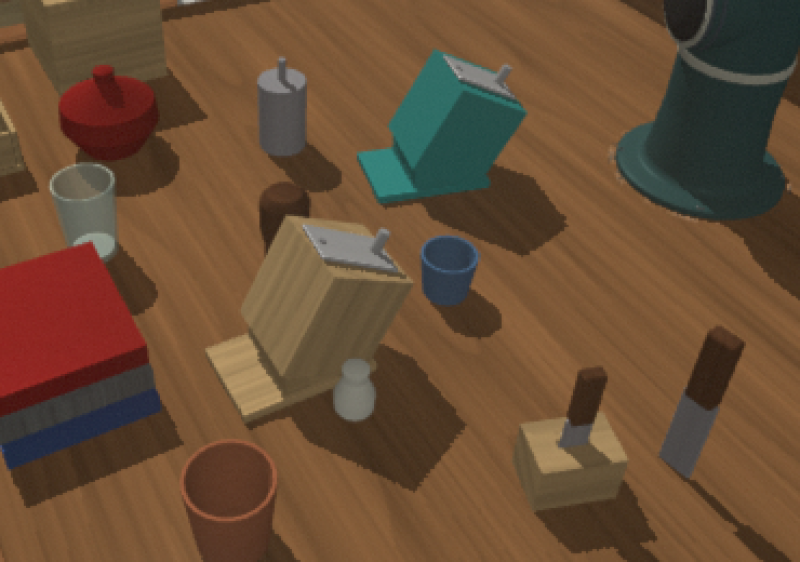

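View pics/b.png

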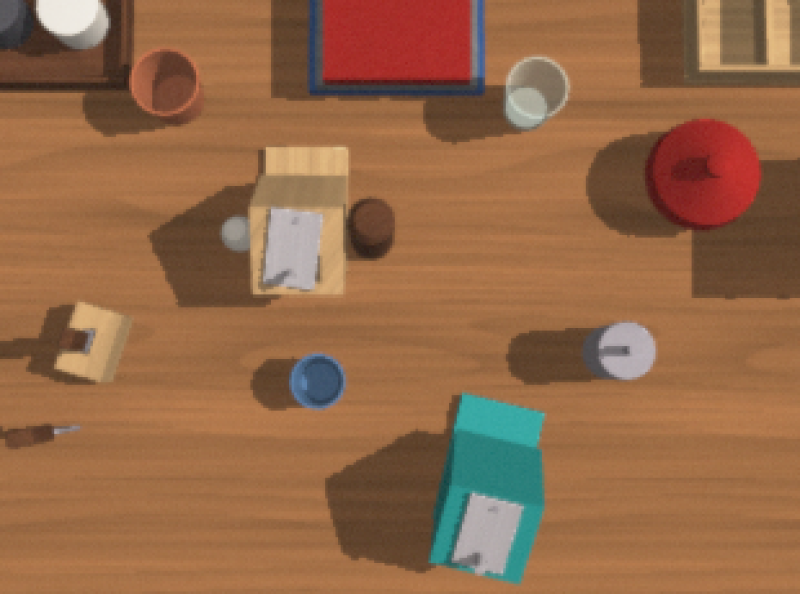

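The top view (crop b, scale 2.58) shows two candidate blocks. The wooden one is at b(298,250), full-image (245,197). The turquoise look-alike is at b(490,490). I use the wooden block. The mill is at b(372,228), on its right (-y), and the shaker is at b(236,233), on its left, so the cover swings left (negative).

There are also two spreaders. The smaller stands in the rest at b(78,340), and the larger stands free at b(40,433). I use the one in the rest.

```bash
cat > h.py <<'E'
import numpy as np,cv2,pickle
from scipy.spatial.transform import Rotation as R
from scipy.optimize import least_squares
def proj(p,T,X):
    X=np.atleast_2d(X);c=(X-T[:3,3])@T[:3,:3];K=p["intrinsics"]
    return np.c_[K[0,0]*c[:,0]/-c[:,2]+K[0,2],K[1,1]*-c[:,1]/-c[:,2]+K[1,2]]
def unproj(p,T,uv,z):
    K=p["intrinsics"];uv=np.atleast_2d(np.array(uv,float))
    d=np.c_[(uv[:,0]-K[0,2])/K[0,0],-(uv[:,1]-K[1,2])/K[1,1],-np.ones(len(uv))]@T[:3,:3].T
    return T[:3,3]+d*((z-T[2,3])/d[:,2])[:,None]
def tool(s):
    T=np.eye(4);T[:3,:3]=R.from_rotvec(s["tcp_rot"]).as_matrix();T[:3,3]=s["tool_pos"];return T
def face(x,y,yaw):
    T=np.eye(4);T[:3,:3]=(R.from_euler("z",yaw)*R.from_euler("y",-27,degrees=True)).as_matrix();T[:3,3]=[x,y,.132];return T
def ft(F,P): return np.atleast_2d(P)@F[:3,:3].T+F[:3,3]
C=np.array([[-.05,.05,0],[-.05,-.05,0],[.05,.05,0],[.05,-.05,0]])
E
python3 - <<'E'
from h import *
P=pickle.load(open("p0.pkl","rb"))
a=lambda u,v:(130+u/2.162,110+v/2.162)
b=lambda u,v:(130+u/2.58,100+v/2.58)
top,sc=P["top"],P["scene"];Tt,Ts=top["world_from_camera"],sc["world_from_camera"]
uvt=np.array([b(252,294),b(345,293),b(251,207),b(347,207)])
# scene: left edge lower corner, right lower, left-up
uvs=np.array([a(331,275),a(412,281),a(288,217)])
# scene camera on left side looks to -y: visible corners: low-left(+y)
f=lambda q:np.r_[(proj(top,Tt,ft(face(*q),C))-uvt).ravel()]
r=least_squares(f,[.5,.06,0]);print(r.x,r.fun.round(1))
F=face(*r.x);print(proj(sc,Ts,ft(F,C)).round(0).tolist(),uvs.round(0).tolist())
print("knob",ft(F,[[-.024,0,.0295]]),proj(top,Tt,ft(F,[[-.024,0,.0295]])),b(268,283))
for n,uv,z in [("resttop",b(88,340),.055),("handletop",b(70,342),.147),("mill",b(370,215),.16),("shaker",b(233,234),.06),("cup",b(317,380),.055),("big",b(25,438),.15)]: print(n,unproj(top,Tt,uv,z)[0].round(3))
E
```

```text
[ 0.56910619  0.05499251 -0.0107564 ] [ 0.7 -0.4  0.1  0.5 -0.  -0.3 -0.7  0.2]
[[322.0, 240.0], [298.0, 213.0], [285.0, 237.0], [263.0, 208.0]] [[283.0, 237.0], [321.0, 240.0], [263.0, 210.0]]
knob [[0.53433132 0.05536657 0.14738892]] [[245.1461278  209.26530509]] (233.87596899224806, 209.68992248062017)
resttop [0.475 0.3   0.055]
handletop [0.47  0.294 0.147]
mill [ 0.604 -0.022  0.16 ]
shaker [0.596 0.136 0.06 ]
cup [0.43  0.039 0.055]
big [0.37  0.338 0.15 ]
```

Run:
```python
from workcell import read_camera
p=read_camera("wrist");print(p["intrinsics"],p["mount"].round(4))
```

```text
[[334.09956181   0.         282.6288199 ]
 [  0.         334.09956181 209.06457751]
 [  0.           0.           1.        ]] [[-9.000e-04  9.568e-01  2.909e-01  7.530e-02]
 [ 1.000e+00  7.000e-04  6.000e-04  6.000e-04]
 [ 3.000e-04  2.909e-01 -9.568e-01 -1.733e-01]
 [ 0.000e+00  0.000e+00  0.000e+00  1.000e+00]]
```

```bash
cat >> h.py <<'E'
def rowT(r):
    T=np.eye(4);T[:3,:3]=R.from_rotvec(np.radians(r[:3])).as_matrix();T[:3,3]=r[3:6];return T
def plan(T0,T1,n=None):
    D=np.linalg.inv(T0)@T1
    w=R.from_matrix(D[:3,:3]).magnitude()*180/np.pi
    if n is None:n=int(np.ceil(max(w/6.8,np.abs(D[:3,3]).max()/.038,1)))
    def f(q):
        E=np.linalg.matrix_power(rowT(q),n)@np.linalg.inv(D)
        return np.r_[R.from_matrix(E[:3,:3]).as_rotvec(),E[:3,3]*3]
    r=least_squares(f,np.r_[np.degrees(R.from_matrix(D[:3,:3]).as_rotvec())/n,D[:3,3]/n],x_scale=[1,1,1,.01,.01,.01]).x
    print(n,"rows of",np.r_[r[:3].round(2),r[3:].round(4)].tolist(),"maxerr",np.abs(f(r)).max().round(4));return T0@D
def pose(pos,z,y):  # tool z dir, approx y dir
    z=np.array(z,float);z/=np.linalg.norm(z);y=np.array(y,float);y-=z*(z@y);y/=np.linalg.norm(y)
    T=np.eye(4);T[:3,:3]=np.c_[np.cross(y,z),y,z];T[:3,3]=pos;return T
E
python3 - <<'E'
from h import *
from workcell import status
T=tool(status.read_state())
A=plan(T,pose([.44,.32,.33],[0,0,-1],[.17,.98,0]))
F=face(.569,.055,-.01);n=F[:3,2]
plan(A,pose(ft(F,[[-.024,0,.14]])[0],-n,[0.15,1,0]))
E
```

```text
9 rows of [-0.0, -0.0, -1.1, -0.032, -0.0276, -0.0143] maxerr 0.0
7 rows of [-0.55, -3.82, -0.3, -0.0096, -0.0367, 0.0133] maxerr 0.0
```

Request:
drive_tool([
  [0, 0, -1.1, -0.032, -0.0276, -0.025, 1],
  [0, 0, -1.1, -0.032, -0.0276, -0.025, 1],
  [0, 0, -1.1, -0.032, -0.0276, -0.025, 1],
  [0, 0, -1.1, -0.032, -0.0276, -0.015, 1],
  [0, 0, -1.1, -0.032, -0.0276, -0.015, 1],
  [0, 0, -1.1, -0.032, -0.0276, -0.008, 1],
  [0, 0, -1.1, -0.032, -0.0276, -0.008, 1],
  [0, 0, -1.1, -0.032, -0.0276, -0.008, 1],
])

```text
time: 2.02
tool_pos: [0.3989, 0.3761, 0.3173]
tcp_rot: [0.297, 3.127, 0.001]
wrist_force: [1.2, 1.5, 0.2]
width: 1.002
grip_force: 0.0
```

Request:
drive_tool([
  [0, 0, -1.1, -0.032, -0.0276, 0, 1],
  [0, 0, 0, 0, 0, 0, 1],
  [0, 0, 0, 0, 0, 0, 1],
])

```text
time: 2.27
tool_pos: [0.4254, 0.3433, 0.3166]
tcp_rot: [0.277, 3.129, 0.001]
wrist_force: [0.3, 0.2, -0.4]
width: 0.996
grip_force: 0.0
```

Run:
```python
from h import *
from workcell import status,read_camera,masks_of
s=status.read_state();p=read_camera("wrist");pickle.dump((s,p),open("w1.pkl","wb"))
print(s["tool_pos"],s["tcp_rot"],s["time"],s["wrist_force"])
for t in ["spreader","rest"]: print(t,[(round(d["score"],2),[int(v) for v in d["bbox"]]) for d in masks_of(p,t)[:3]])
cv2.imwrite("pics/w1.png",p["color"][:,:,::-1])
F=face(.569,.055,-.01);n=F[:3,2]
plan(tool(s),pose(ft(F,[[-.024,0,.14]])[0],-n,[0.15,1,0]),8)
```

```text
[0.42539646 0.34332881 0.3166098 ] [2.77228570e-01 3.12893744e+00 9.17496087e-04] 2.2667 [ 0.28655065  0.22972546 -0.43190237]
spreader [(0.67, [244, 197, 262, 245]), (0.66, [251, 118, 286, 151]), (0.26, [58, 296, 107, 340])]
rest [(0.71, [232, 171, 284, 240])]
8 rows of [-0.48, -3.34, -0.3, -0.011, -0.0346, 0.0104] maxerr 0.0
```

View pics/w1.png

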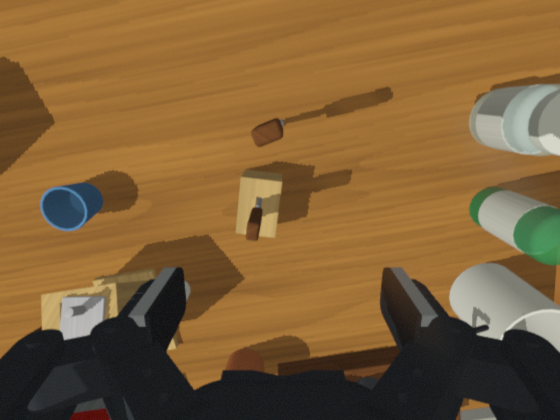

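The picture shows the rest's top at corners (243,171), (283,173), (275,237) and (237,235). The spreader stands in it with its handle end at (254,240), and the larger spreader is alone at (267,132). The rest's long side runs along the image's vertical (world x).

Run:
```python
from h import *
s,p=pickle.load(open("w1.pkl","rb"));T=tool(s)@p["mount"]
c=unproj(p,T,[[243,171],[283,173],[275,237],[237,235]],.055);print(c.round(3))
m=c.mean(0);e=(c[3]-c[0]+c[2]-c[1])/2;print("centre",m,"long",np.linalg.norm(e),"yaw deg",np.degrees(np.arctan2(e[1],e[0])),"short",np.linalg.norm(c[1]-c[0]))
print("handle top",unproj(p,T,[[254,234]],.147))
```

```text
[[0.421 0.292 0.055]
 [0.433 0.343 0.055]
 [0.52  0.316 0.055]
 [0.508 0.265 0.055]]
centre [0.47034001 0.30405398 0.055     ] long 0.09095530543917356 yaw deg -17.315829456772057 short 0.052660231618258134
handle top [[0.47670371 0.30291188 0.147     ]]
```

Request:
drive_tool([
  [-0.5, -3.3, -0.3, -0.011, -0.0346, 0.0104, 0.5],
  [-0.5, -3.3, -0.3, -0.011, -0.0346, 0.0104, 0.5],
  [-0.5, -3.3, -0.3, -0.011, -0.0346, 0.0104, 0.5],
  [-0.5, -3.3, -0.3, -0.011, -0.0346, 0.0104, 0.5],
  [-0.5, -3.3, -0.3, -0.011, -0.0346, 0.0104, 0.5],
  [-0.5, -3.3, -0.3, -0.011, -0.0346, 0.0104, 0.5],
  [-0.5, -3.3, -0.3, -0.011, -0.0346, 0.0104, 0.5],
  [-0.5, -3.3, -0.3, -0.011, -0.0346, 0.0104, 0.5],
])

```text
time: 3.08
tool_pos: [0.4836, 0.0586, 0.2452]
tcp_rot: [0.166, 2.668, 0.042]
wrist_force: [-0.6, 0.6, 0.1]
width: 0.5
grip_force: 0.0
```

Request:
drive_tool([
  [0, 0, 0, 0, 0, 0, 0.5],
  [0, 0, 0, 0, 0, 0, 0.5],
])

```text
time: 3.25
tool_pos: [0.4825, 0.0569, 0.2438]
tcp_rot: [0.178, 2.673, 0.041]
wrist_force: [0.2, 0.8, 0.7]
width: 0.5
grip_force: 0.0
```

Run:
```python
from h import *
from workcell import status,read_camera
s=status.read_state();p=read_camera("wrist");pickle.dump((s,p),open("w2.pkl","wb"))
print(s["tool_pos"],s["tcp_rot"],s["time"],s["width"])
T=tool(s)@p["mount"];F=face(.569,.055,-.01)
print(proj(p,T,ft(F,C)).round(0).tolist())
cv2.imwrite("pics/w2.png",cv2.resize(p["color"][:,:,::-1],(800,600),interpolation=3))
```

```text
[0.48248254 0.05690929 0.243771  ] [0.17750678 2.67267376 0.04051321] 3.25 0.5000906651457514
[[330.0, 159.0], [225.0, 172.0], [339.0, 257.0], [242.0, 268.0]]
```

View pics/w2.png

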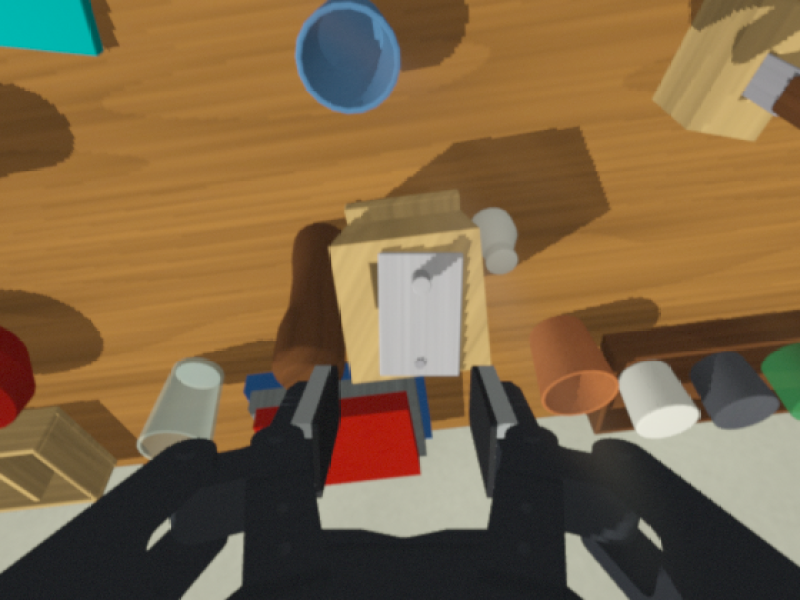

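The wooden face's corners are at (331,248), (480,227), (352,382) and (491,364). The pin is at (421,363), the knob's top at (422,283), the mill on the left and the shaker on the right. The cover covers both slots.

Run:
```python
from h import *
s,p=pickle.load(open("w2.pkl","rb"));T=tool(s)@p["mount"]
uv=np.array([[480,227],[331,248],[491,364],[352,382],[421,363]])/1.4286
X=np.r_[C,[[.038,0,.005]]]
P=pickle.load(open("p0.pkl","rb"))["top"]
b=lambda u,v:(130+u/2.58,100+v/2.58)
uvt=np.array([b(345-93,294),b(345,293),b(251,207),b(347,207)])
f=lambda q:(proj(p,T,ft(face(*q),X))-uv).ravel()
g=lambda q:np.r_[f(q),(proj(P,P["world_from_camera"],ft(face(*q),C))-uvt).ravel()]
for h in (f,g):
    r=least_squares(h,[.569,.055,0]);print(r.x,r.fun.round(1))
F=face(*r.x);np.save("F.npy",F)
k=least_squares(lambda t:(proj(p,T,ft(F,[[.038-.062*np.cos(t[0]),-.062*np.sin(t[0]),.0295]]))-np.array([[422,283]])/1.4286).ravel(),[0.]);th=k.x[0];print("cover",th,k.fun)
K=ft(F,[[.038-.062*np.cos(th),-.062*np.sin(th),.012]])[0]
n=F[:3,2];y=F[:3,1]
A=plan(tool(s),pose(K+n*.04,-n,y+.25*F[:3,0]));plan(A,pose(K,-n,y+.25*F[:3,0]))
```

```text
[ 0.56989496  0.06048176 -0.00480666] [ 0.   0.2 -1.  -1.   0.5  1.6  1.   0.4 -0.4 -0.7]
[ 0.56978588  0.05998103 -0.00474977] [-0.5  0.1 -1.5 -1.   0.   1.6  0.5  0.4 -0.9 -0.7 -1.  -0.5 -1.6  0.1
 -1.9 -0.4 -2.6 -0.2]
cover -0.12943842825234742 [-1.06259303e-03  1.75785003e+00]
3 rows of [-0.01, -0.15, 2.23, -0.0007, 0.004, 0.0291] maxerr 0.0
2 rows of [-0.0, -0.0, 0.0, 0.0, 0.0, 0.02] maxerr 0.0
```

Request:
drive_tool([
  [0, -0.15, 2.2, -0.0007, 0.004, 0.029, 0.5],
  [0, -0.15, 2.2, -0.0007, 0.004, 0.029, 0.5],
  [0, -0.15, 2.2, -0.0007, 0.004, 0.029, 0.5],
  [0, 0, 0, 0, 0, 0.02, 0.5],
  [0, 0, 0, 0, 0, 0.02, 0.5],
  [0, 0, 0, 0, 0, 0, 0.5],
  [0, 0, 0, 0, 0, 0, 0.5],
])

```text
time: 3.88
tool_pos: [0.5448, 0.0719, 0.133]
tcp_rot: [0.321, 2.654, 0.077]
wrist_force: [-0.6, 0.1, -0.4]
width: 0.497
grip_force: 0.0
```

Request:
drive_tool([
  [0, 0, 0, 0, 0, 0, 0.2],
  [0, 0, 0, 0, 0, 0, 0.1],
  [0, 0, 0, 0, 0, 0, 0],
  [0, 0, 0, 0, 0, 0, 0],
  [0, 0, 0, 0, 0, 0, 0],
], force=25)

```text
time: 4.3
tool_pos: [0.5455, 0.0693, 0.1352]
tcp_rot: [0.326, 2.648, 0.077]
wrist_force: [-0.6, 0.1, 0.6]
width: 0.001
grip_force: 0.0
```

Run:
```python
from h import *
from workcell import status
s=status.read_state();T=tool(s);F=np.load("F.npy")
q=np.linalg.inv(F)@T;print(q[:3,3].round(4),s["width"]*85,s["grip_force"],s["wrist_force"],s["time"])
# arc rows
x,y=q[0,3]-.038,q[1,3];th0=np.arctan2(y,-x);r=np.hypot(x,y);print("r",r,"th0",th0)
ths=np.linspace(th0,1.53,15);r0=.062
pts=np.array([[.038-.062*np.cos(t),.062*np.sin(t),q[2,3]] for t in ths])
off=(q[:3,3]-pts[0])
d=np.diff(pts,axis=0)@ (F[:3,:3].T@T[:3,:3])
print(d.round(4).tolist())
```

```text
[-0.0203  0.0092  0.0139] 0.11133619620263721 0.0 [-0.5898974   0.1385996   0.64321533] 4.3
r 0.05897941347666885 th0 0.15707107221888952
[[0.0002, 0.0061, 0.0], [-0.0004, 0.0061, 0.0], [-0.001, 0.006, 0.0], [-0.0016, 0.0059, 0.0], [-0.0021, 0.0057, 0.0], [-0.0027, 0.0055, 0.0], [-0.0032, 0.0052, 0.0], [-0.0037, 0.0048, 0.0], [-0.0041, 0.0044, 0.0], [-0.0046, 0.004, 0.0], [-0.0049, 0.0036, 0.0], [-0.0053, 0.0031, 0.0], [-0.0055, 0.0025, 0.0], [-0.0057, 0.002, 0.0]]
```

The fingers closed on nothing, so I'll look.

Run:
```python
from h import *
from workcell import status,read_camera
s=status.read_state();p=read_camera("wrist");pickle.dump((s,p),open("w3.pkl","wb"))
T=tool(s)@p["mount"];F=np.load("F.npy")
print(proj(p,T,ft(F,np.r_[C,[[.038,0,.005]],[[-.0235,.008,.0295]]])).round(0).tolist())
cv2.imwrite("pics/w3.png",cv2.resize(p["color"][:,:,::-1],(800,600),interpolation=3))
```

```text
[[339.0, 174.0], [172.0, 214.0], [368.0, 321.0], [221.0, 351.0], [289.0, 326.0], [278.0, 254.0]]
```

View pics/w3.png

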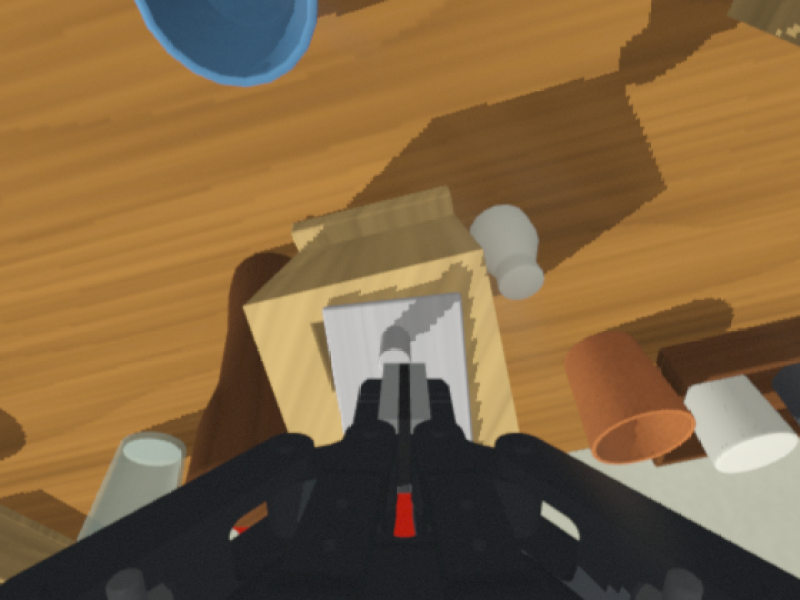

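Run:
```python
from h import *
s,p=pickle.load(open("w3.pkl","rb"))
c=p["color"][200:320,210:370,::-1]
cv2.imwrite("pics/w3c.png",cv2.resize(c,(800,600),interpolation=cv2.INTER_NEAREST))
print(proj(p,p["mount"],[[0,0,0],[.011,0,0],[.011,0,-.03],[0,0,-.019]]).round(0).tolist())
```

```text
[[282.0, 247.0], [281.0, 228.0], [281.0, 250.0], [281.0, 262.0]]
```

View pics/w3c.png

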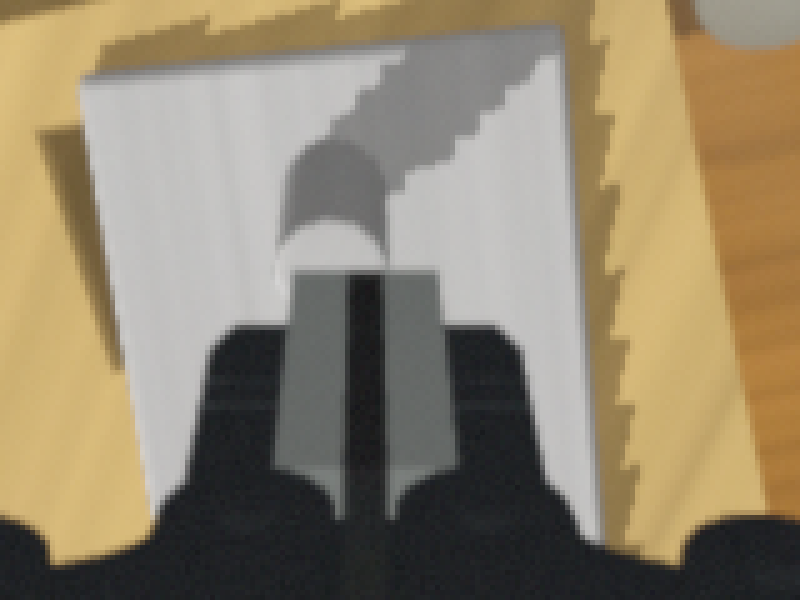

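The crop shows the shut fingertips at crop (365,270) in front of the knob's top disc at (333,270). They hang above the knob, so I probe gently downwards.

Request:
drive_tool([
  [0, 0, 0, 0, 0, 0.002, 0],
  [0, 0, 0, 0, 0, 0.002, 0],
  [0, 0, 0, 0, 0, 0.001, 0],
  [0, 0, 0, 0, 0, 0, 0],
])

```text
time: 4.68
tool_pos: [0.5472, 0.0691, 0.129]
tcp_rot: [0.327, 2.651, 0.076]
wrist_force: [0.3, -0.9, 0.2]
width: 0.0
grip_force: 0.0
```

Run:
```python
from h import *
from workcell import status,read_camera
s=status.read_state();p=read_camera("wrist");q=read_camera("scene");t=read_camera("top")
F=np.load("F.npy");T=tool(s)
print((np.linalg.inv(F)@T)[:3,3])
for c in (q,t):
  M=c["world_from_camera"];print(proj(c,M,np.r_[T[:3,3][None],ft(T,[[0,0,-.02],[0,0,-.07]]),ft(F,[[-.0235,.008,.0295],[-.0235,.008,.0055]])]).round(1).tolist())
r=lambda im,y,x,h,w:cv2.resize(im[y:y+h,x:x+w,::-1],(400,400),interpolation=cv2.INTER_NEAREST)
cv2.imwrite("pics/m4.png",np.hstack([r(q["color"],175,265,80,80),r(p["color"],200,230,100,100)]))
```

```text
[-0.02157952  0.00900421  0.00759644]
[[304.2, 225.9], [308.4, 218.2], [319.3, 198.4], [309.3, 217.3], [304.2, 226.5]]
[[240.7, 205.2], [240.2, 207.9], [238.6, 215.1], [240.5, 208.8], [241.2, 205.6]]
```

View pics/m4.png

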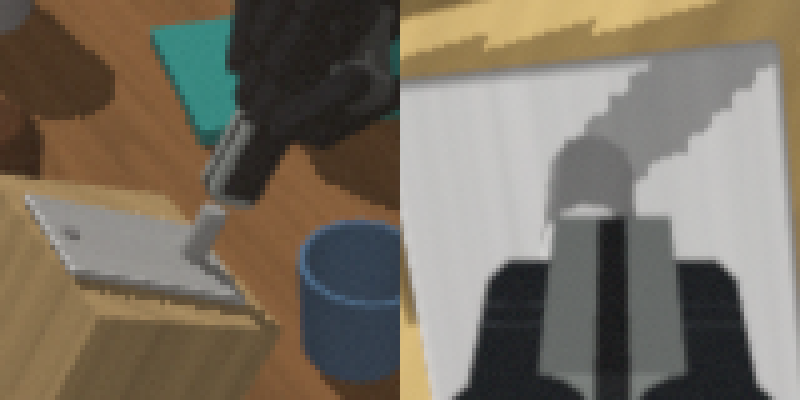

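In the scene crop the fingertips end at full-image (311,215), above the knob's top at (306,217). The real tips are therefore about 25 to 28 mm short of the reported TCP. I open, go lower along the tool axis and close.

Request:
drive_tool([
  [0, 0, 0, 0, 0, 0, 0.5],
  [0, 0, 0, 0, 0, 0, 0.5],
  [0, 0, 0, 0.002, -0.002, 0, 0.5],
  [0, 0, 0, 0, 0, 0.006, 0.5],
  [0, 0, 0, 0, 0, 0.006, 0.5],
  [0, 0, 0, 0, 0, 0.006, 0.5],
  [0, 0, 0, 0, 0, 0, 0.5],
])

```text
time: 5.42
tool_pos: [0.5528, 0.0676, 0.1105]
tcp_rot: [0.327, 2.653, 0.076]
wrist_force: [-0.4, -0.3, -0.1]
width: 0.503
grip_force: 0.0
```

Request:
drive_tool([
  [0, 0, 0, 0, 0, 0, 0.2],
  [0, 0, 0, 0, 0, 0, 0.1],
  [0, 0, 0, 0, 0, 0, 0],
  [0, 0, 0, 0, 0, 0, 0],
  [0, 0, 0, 0, 0, 0, 0],
], force=25)

```text
time: 5.83
tool_pos: [0.5534, 0.0678, 0.1125]
tcp_rot: [0.326, 2.65, 0.076]
wrist_force: [0.2, 0.1, -1.8]
width: 0.122
grip_force: 24.3
```

Gripped. Now the arc to the left.

Request:
drive_tool([
  [0, 0, 0, 0.0002, 0.0061, 0, 0],
  [0, 0, 0, -0.0004, 0.0061, 0, 0],
  [0, 0, 0, -0.001, 0.006, 0, 0],
  [0, 0, 0, -0.0016, 0.0059, 0, 0],
  [0, 0, 0, -0.0021, 0.0057, 0, 0],
  [0, 0, 0, -0.0027, 0.0055, 0, 0],
  [0, 0, 0, -0.0032, 0.0052, 0, 0],
])

```text
time: 6.42
tool_pos: [0.5707, 0.1054, 0.1209]
tcp_rot: [0.326, 2.653, 0.076]
wrist_force: [-6.8, 2.2, -0.2]
width: 0.122
grip_force: 24.9
```

Request:
drive_tool([
  [0, 0, 0, -0.0037, 0.0048, 0, 0],
  [0, 0, 0, -0.0041, 0.0044, 0, 0],
  [0, 0, 0, -0.0046, 0.004, 0, 0],
  [0, 0, 0, -0.0049, 0.0036, 0, 0],
  [0, 0, 0, -0.0053, 0.0031, 0, 0],
  [0, 0, 0, -0.0055, 0.0025, 0, 0],
  [0, 0, 0, -0.0057, 0.002, 0, 0],
  [0, 0, 0, 0, 0, 0, 0],
])

```text
time: 7.08
tool_pos: [0.6077, 0.1198, 0.14]
tcp_rot: [0.326, 2.649, 0.076]
wrist_force: [4.2, -2.7, -6.5]
width: 0.121
grip_force: 24.4
```

Run:
```python
from h import *
from workcell import status,read_camera
s=status.read_state();F=np.load("F.npy");q=np.linalg.inv(F)@tool(s)
print(q[:3,3].round(4),np.arctan2(q[1,3],.038-q[0,3]),np.hypot(q[1,3],.038-q[0,3]),s["width"],s["grip_force"],s["wrist_force"],s["torque"])
```

```text
[ 0.0371  0.06   -0.01  ] 1.5559656498853562 0.05996568358413914 0.12058395715505167 24.44355458021164 [ 4.20594983 -2.65873008 -6.53211537] [-0.43461097  0.06051477 -0.21823755]
```

Request:
drive_tool([
  [0, 0, 0, 0, 0, 0, 0.45],
  [0, 0, 0, 0, 0, 0, 0.45],
  [0, 0, 0, 0, 0, 0, 0.45],
  [0, 0, 0, 0, 0, -0.02, 0.45],
  [0, 0, 0, 0, 0, -0.035, 0.45],
  [0, 0, 0, 0.01, -0.015, -0.04, 0.45],
  [0, 0, 0, 0.01, -0.015, -0.03, 0.45],
  [0, 0, 0, 0, 0, 0, 0.45],
])

```text
time: 7.75
tool_pos: [0.5271, 0.0964, 0.2445]
tcp_rot: [0.325, 2.64, 0.081]
wrist_force: [1.4, 0.7, 1.3]
width: 0.449
grip_force: 0.0
```

Request:
drive_tool([
  [0, 0, 0, 0, 0, 0, 0.45],
  [0, 0, 0, 0, 0, 0, 0.45],
])

```text
time: 7.92
tool_pos: [0.527, 0.0967, 0.2374]
tcp_rot: [0.326, 2.649, 0.078]
wrist_force: [-0.5, -0.2, -0.6]
width: 0.445
grip_force: 0.0
```

Run:
```python
from h import *
from workcell import status,read_camera
s=status.read_state();p=read_camera("wrist");pickle.dump((s,p),open("w5.pkl","wb"))
T=tool(s)@p["mount"];F=np.load("F.npy");print(s["tool_pos"],s["wrist_force"],s["time"])
print(proj(p,T,ft(F,np.r_[C,[[-.02,.02,0],[-.02,-.02,0]]])).round(1).tolist())
c=p["color"][100:340,160:480,::-1]
cv2.imwrite("pics/w5.png",cv2.resize(c,(800,600),interpolation=3))
```

```text
[0.52697908 0.09674024 0.23740578] [-0.49002374 -0.17327391 -0.61371282] 7.9167
[[280.3, 124.2], [166.5, 153.1], [306.5, 233.2], [202.6, 257.0], [255.0, 167.5], [210.7, 178.4]]
```

View pics/w5.png

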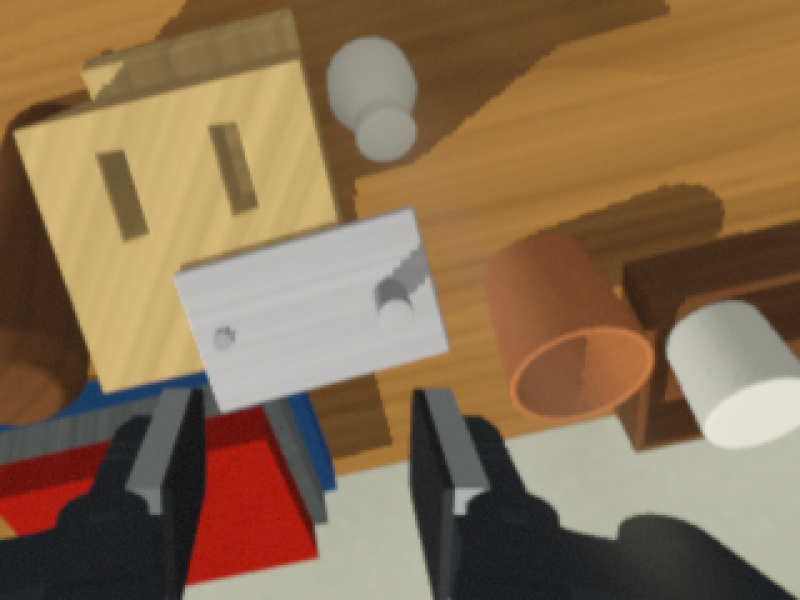

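The cover now lies aside at about 1.5 rad, and both slots are open, at crop (233,168) and (122,195). I refine the face pose and go look at the rest.

Run:
```python
from h import *
s,p=pickle.load(open("w2.pkl","rb"));T2=tool(s)@p["mount"]
s5,p5=pickle.load(open("w5.pkl","rb"));T5=tool(s5)@p5["mount"]
u2=np.array([[480,227],[331,248],[491,364],[352,382],[421,363]])/1.4286
u5=np.array([[298,60],[15,130],[105,392],[233,168],[122,195]])/2.5+[160,100]
X2=np.r_[C,[[.038,0,.005]]];X5=np.r_[C[[0,1,3]],[[-.02,.02,0],[-.02,-.02,0]]]
g=lambda q:np.r_[(proj(p,T2,ft(face(*q),X2))-u2).ravel(),(proj(p5,T5,ft(face(*q),X5))-u5).ravel()]
r=least_squares(g,[.57,.06,0],loss="soft_l1");print(r.x,r.fun.round(1));np.save("F.npy",face(*r.x))
a=np.radians(17.3)
plan(tool(s5),pose([.455,.303,.25],[0,0,-1],[np.sin(a),np.cos(a),0]),8)
```

```text
[ 0.56929299  0.05969383 -0.00314201] [-0.9 -0.3 -2.  -1.3 -0.2  1.2  0.2  0.2 -1.2 -1.   0.5 -0.3 -0.1  0.8
  0.2  0.   1.2 -0.1  1.4  0.1]
8 rows of [0.91, 3.28, 0.4, 0.0149, 0.0226, -0.0041] maxerr 0.0
```

Request:
drive_tool([
  [0.9, 3.3, 0.4, 0.0149, 0.0226, -0.0041, 0.6],
  [0.9, 3.3, 0.4, 0.0149, 0.0226, -0.0041, 0.6],
  [0.9, 3.3, 0.4, 0.0149, 0.0226, -0.0041, 0.6],
  [0.9, 3.3, 0.4, 0.0149, 0.0226, -0.0041, 0.6],
  [0.9, 3.3, 0.4, 0.0149, 0.0226, -0.0041, 0.6],
  [0.9, 3.3, 0.4, 0.0149, 0.0226, -0.0041, 0.6],
  [0.9, 3.3, 0.4, 0.0149, 0.0226, -0.0041, 0.6],
  [0.9, 3.3, 0.4, 0.0149, 0.0226, -0.0041, 0.6],
])

```text
time: 8.63
tool_pos: [0.454, 0.3042, 0.2476]
tcp_rot: [-0.47, -3.097, 0.003]
wrist_force: [0.5, -0.9, -0.4]
width: 0.601
grip_force: 0.0
```

Request:
drive_tool([
  [0, 0, 0, 0, 0, 0, 0.6],
  [0, 0, 0, 0, 0, 0, 0.6],
])

```text
time: 8.8
tool_pos: [0.455, 0.3036, 0.2473]
tcp_rot: [-0.468, -3.1, 0.003]
wrist_force: [0.6, -1.3, 0.3]
width: 0.599
grip_force: 0.0
```

Run:
```python
from h import *
from workcell import status,read_camera
s=status.read_state();p=read_camera("wrist");pickle.dump((s,p),open("w6.pkl","wb"))
T=tool(s)@p["mount"];print(s["tool_pos"],s["tcp_rot"],s["time"])
a=np.radians(-17.3);Rz=R.from_euler("z",a).as_matrix()
Q=lambda z:np.array([[x,y,0] for x in(-.04,.04) for y in (-.0275,.0275)])@Rz.T+[.470,.304,z]
print(proj(p,T,Q(.055)).round(0).tolist())
cv2.imwrite("pics/w6.png",cv2.resize(p["color"][60:360,80:480,::-1],(800,600),interpolation=3))
```

```text
[0.45501578 0.30359532 0.24734296] [-4.67730382e-01 -3.09983550e+00  2.84513257e-03] 8.8
[[262.0, 156.0], [312.0, 156.0], [263.0, 225.0], [311.0, 225.0]]
```

View pics/w6.png

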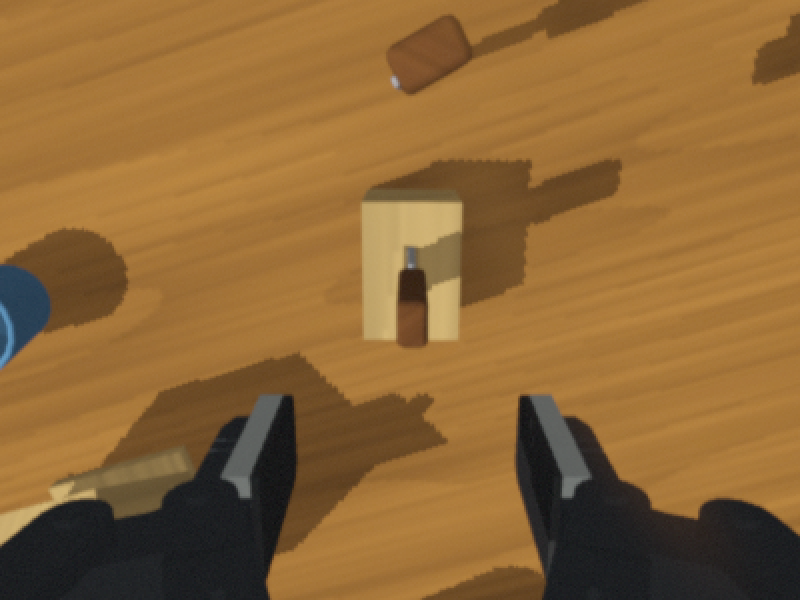

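The rest's top is at (362,201) to (461,340) and the spreader's handle top is centred at (412,325). It's the small spreader; the larger one stands at (430,55).

Run:
```python
from h import *
s,p=pickle.load(open("w6.pkl","rb"));T=tool(s);M=T@p["mount"]
o=lambda u,v:[80+u/2,60+v/2]
c=unproj(p,M,[o(362,201),o(462,201),o(362,340),o(461,340)],.055);print(c.round(3).tolist(),c.mean(0))
for n,uv,z in [("top",o(412.5,325),.147),("handle foot front",o(412,270),.085),("blade low",o(411,250),.055)]:
    X=unproj(p,M,[uv],z);print(n,X.round(4),"in tool",((X-T[:3,3])@T[:3,:3]).round(4))
h=unproj(p,M,[o(412.5,325)],.147)[0]
a=np.radians(17.3);G=lambda z:pose([h[0],h[1],z],[0,0,-1],[np.sin(a),np.cos(a),0])
A=plan(T,G(.16));plan(A,G(.082))
```

```text
[[0.428, 0.287, 0.055], [0.444, 0.339, 0.055], [0.505, 0.262, 0.055], [0.522, 0.317, 0.055]] [0.47468426 0.30123403 0.055     ]
top [[0.4745 0.3011 0.147 ]] in tool [[-0.02    0.0036  0.1002]]
handle foot front [[0.466  0.3039 0.085 ]] in tool [[-0.0114  0.0039  0.1623]]
blade low [[0.4621 0.3047 0.055 ]] in tool [[-0.0076  0.0037  0.1923]]
3 rows of [-0.05, -0.12, 0.05, -0.0066, 0.0012, 0.0291] maxerr 0.0
3 rows of [-0.0, 0.0, 0.0, -0.0, 0.0, 0.026] maxerr 0.0
```

Request:
drive_tool([
  [0, 0, 0, -0.0068, 0.0012, 0.029, 0.6],
  [0, 0, 0, -0.0068, 0.0012, 0.029, 0.6],
  [0, 0, 0, -0.0068, 0.0012, 0.029, 0.6],
  [0, 0, 0, 0, 0, 0.02, 0.6],
  [0, 0, 0, 0, 0, 0.02, 0.6],
  [0, 0, 0, 0, 0, 0.02, 0.6],
  [0, 0, 0, 0, 0, 0.018, 0.6],
  [0, 0, 0, 0, 0, 0, 0.6],
])

```text
time: 9.52
tool_pos: [0.4708, 0.2969, 0.0798]
tcp_rot: [-0.471, -3.095, 0.008]
wrist_force: [-1.1, 0.5, -0.6]
width: 0.6
grip_force: 0.0
```

Request:
drive_tool([
  [0, 0, 0, 0, 0, 0, 0.3],
  [0, 0, 0, 0, 0, 0, 0.2],
  [0, 0, 0, 0, 0, 0, 0.1],
  [0, 0, 0, 0, 0, 0, 0],
  [0, 0, 0, 0, 0, 0, 0],
  [0, 0, 0, 0, 0, 0, 0],
], force=40)

```text
time: 10.02
tool_pos: [0.4758, 0.3008, 0.0867]
tcp_rot: [-0.471, -3.105, -0.004]
wrist_force: [0.6, -0.9, 5.2]
width: 0.157
grip_force: 41.7
```

Gripped (13 mm). Lift it out of the rest.

Request:
drive_tool([
  [0, 0, 0, 0, 0, -0.01, 0],
  [0, 0, 0, 0, 0, -0.02, 0],
  [0, 0, 0, 0, 0, -0.03, 0],
  [0, 0, 0, 0, 0, -0.035, 0],
  [0, 0, 0, 0, 0, -0.035, 0],
  [0, 0, 0, 0, 0, -0.03, 0],
  [0, 0, 0, 0, 0, -0.01, 0],
  [0, 0, 0, 0, 0, 0, 0],
])

```text
time: 10.68
tool_pos: [0.4771, 0.3012, 0.2594]
tcp_rot: [0.471, 3.104, 0.009]
wrist_force: [0.4, -0.1, -1.2]
width: 0.156
grip_force: 40.9
```

Run:
```python
from h import *
from workcell import status
s=status.read_state();T=tool(s);F=np.load("F.npy");n=F[:3,2];print(s["wrist_force"],s["width"])
H=lambda y,g:pose(ft(F,[[-.02,y,g+.0767]])[0],-n,F[:3,1])
A=plan(T,H(-.02,.05));plan(A,H(-.02,.01))
```

```text
[ 0.39850856 -0.0898027  -1.17352037] 0.15608847248059657
7 rows of [-0.53, -3.81, -2.41, -0.0082, -0.0366, 0.0046] maxerr 0.0
2 rows of [0.0, -0.0, 0.0, 0.0, 0.0, 0.02] maxerr 0.0
```

Request:
drive_tool([
  [-0.5, -3.8, -2.4, -0.0082, -0.0366, 0.0046, 0],
  [-0.5, -3.8, -2.4, -0.0082, -0.0366, 0.0046, 0],
  [-0.5, -3.8, -2.4, -0.0082, -0.0366, 0.0046, 0],
  [-0.5, -3.8, -2.4, -0.0082, -0.0366, 0.0046, 0],
  [-0.5, -3.8, -2.4, -0.0082, -0.0366, 0.0046, 0],
  [-0.5, -3.8, -2.4, -0.0082, -0.0366, 0.0046, 0],
  [-0.5, -3.8, -2.4, -0.0082, -0.0366, 0.0046, 0],
  [0, 0, 0, 0, 0, 0, 0],
])

```text
time: 11.35
tool_pos: [0.4876, 0.0311, 0.2262]
tcp_rot: [0.011, 2.685, -0.018]
wrist_force: [0.1, 1.1, -1.3]
width: 0.159
grip_force: 40.9
```

Request:
drive_tool([
  [0, 0, 0, 0, 0, 0, 0],
  [0, 0, 0, 0, 0, 0, 0],
])

```text
time: 11.52
tool_pos: [0.4908, 0.0379, 0.2304]
tcp_rot: [0.008, 2.682, -0.01]
wrist_force: [0.5, -0.1, -0.8]
width: 0.155
grip_force: 40.9
```

Run:
```python
from h import *
from workcell import status,read_camera
s=status.read_state();T=tool(s);F=np.load("F.npy");n=F[:3,2];print(s["wrist_force"],s["width"])
q=np.linalg.inv(F)@T;print(q.round(4))
p=read_camera("wrist");sc=read_camera("scene")
print("tip/slots wrist",proj(p,T@p["mount"],np.r_[ft(T,[[0.0013,0,.0767]]),ft(F,[[-.02,.02,0],[-.02,-.02,0]])]).round(1).tolist())
print("tip/slots scene",proj(sc,sc["world_from_camera"],np.r_[ft(T,[[0.0013,0,.0767]]),ft(F,[[-.02,.02,0],[-.02,-.02,0]])]).round(1).tolist())
r=lambda im,y,x,h,w:cv2.resize(im[y:y+h,x:x+w,::-1],(400,400),interpolation=cv2.INTER_CUBIC)
cv2.imwrite("pics/m7.png",np.hstack([r(p["color"],140,200,160,160),r(sc["color"],165,255,80,80)]))
H=lambda y,g:pose(ft(F,[[-.02,y,g+.0767]])[0],-n,F[:3,1])
plan(T,H(-.02,.01))
```

```text
[ 0.49471424 -0.11756508 -0.81607204] 0.15515642657282777
[[-9.999e-01  8.000e-04 -1.200e-02 -2.520e-02]
 [ 9.000e-04  1.000e+00 -7.000e-03 -2.210e-02]
 [ 1.200e-02 -7.000e-03 -9.999e-01  1.233e-01]
 [ 0.000e+00  0.000e+00  0.000e+00  1.000e+00]]
tip/slots wrist [[281.7, 205.8], [328.6, 199.8], [285.1, 199.8]]
tip/slots scene [[306.9, 202.5], [304.9, 231.7], [295.4, 220.6]]
1 rows of [-0.4, -0.69, -0.05, -0.0056, 0.0023, 0.0365] maxerr 0.0
```

View pics/m7.png

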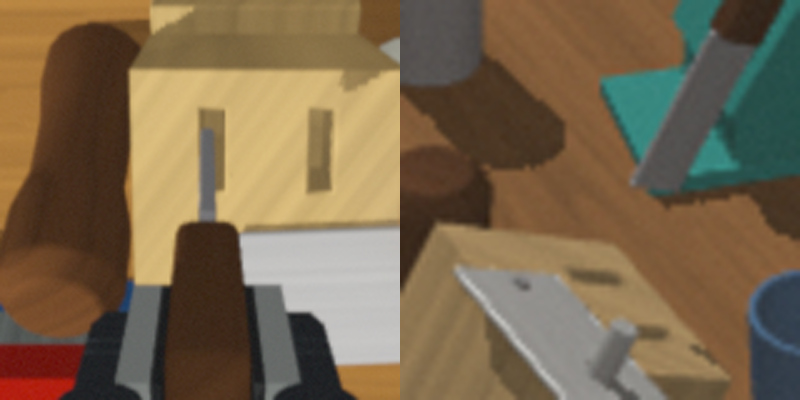

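The wrist view (left half) shows the blade tip at crop (207,130) over the right slot at (211,150). The scene view shows the tip about where the numbers put it. I align and go down towards the right slot.

Request:
drive_tool([
  [-0.2, -0.35, 0, -0.0033, 0.001, 0.012, 0],
  [-0.2, -0.35, 0, -0.0033, 0.001, 0.012, 0],
  [0, 0, 0, 0, 0, 0.012, 0],
  [0, 0, 0, 0, 0, 0, 0],
  [0, 0, 0, 0, 0, 0, 0],
])

```text
time: 12.03
tool_pos: [0.5138, 0.0419, 0.2022]
tcp_rot: [-0.002, 2.67, -0.0]
wrist_force: [-0.8, -0.6, -1.2]
width: 0.156
grip_force: 40.9
```

```bash
cat > st.py <<'E'
from h import *
from workcell import status
s=status.read_state();T=tool(s);F=np.load("F.npy")
q=np.linalg.inv(F)@T;tip=(q@[.0013,0,.0767,1])[:3]
print("t",s["time"],"tip",tip.round(4),"rot",np.degrees(R.from_matrix(q[:3,:3]@np.diag([-1,1,-1])).as_rotvec()).round(2),"force face",(s["wrist_force"]@F[:3,:3]).round(1),"w",round(s["width"],3),"g",s["grip_force"])
E
python3 st.py
```

```text
t 12.0333 tip [-0.0188 -0.0178  0.0111] rot [ 0.1  -0.03  0.25] force face [-1.2 -0.6 -0.7] w 0.156 g 40.87648272514343
```

Request:
drive_tool([
  [0, 0, 0, 0.001, -0.0022, 0, 0],
  [0, 0, 0, 0, 0, 0.005, 0],
  [0, 0, 0, 0, 0, 0.005, 0],
  [0, 0, 0, 0, 0, 0.003, 0],
  [0, 0, 0, 0, 0, 0.003, 0],
  [0, 0, 0, 0, 0, 0, 0],
])

```text
time: 12.53
tool_pos: [0.5203, 0.0377, 0.1877]
tcp_rot: [0.002, 2.668, -0.001]
wrist_force: [0.7, -0.5, -1.3]
width: 0.16
grip_force: 40.9
```

```bash
python3 st.py
```

```text
t 12.5333 tip [-0.0194 -0.0221 -0.0048] rot [ 0.01 -0.14  0.08] force face [ 0.1 -0.5 -1.5] w 0.16 g 40.947445034980774
```

Request:
drive_tool([
  [0, 0, 0, 0, 0.0015, 0.002, 0],
  [0, 0, 0, 0, 0, 0.005, 0],
  [0, 0, 0, 0, 0, 0.005, 0],
  [0, 0, 0, 0, 0, 0.005, 0],
  [0, 0, 0, 0, 0, 0.003, 0],
  [0, 0, 0, 0, 0, 0, 0],
])

```text
time: 13.03
tool_pos: [0.5294, 0.0393, 0.1696]
tcp_rot: [0.002, 2.668, -0.001]
wrist_force: [-0.8, -0.2, -1.7]
width: 0.157
grip_force: 40.9
```

```bash
python3 st.py
```

```text
t 13.0333 tip [-0.0196 -0.0206 -0.0251] rot [ 0.01 -0.11  0.09] force face [-1.5 -0.2 -1.1] w 0.157 g 40.93989908695221
```

In the slot. Past 32 mm will tell.

Request:
drive_tool([
  [0, 0, 0, 0, 0, 0.003, 0],
  [0, 0, 0, 0, 0, 0.003, 0],
  [0, 0, 0, 0, 0, 0.003, 0],
  [0, 0, 0, 0, 0, 0.002, 0],
  [0, 0, 0, 0, 0, 0.002, 0],
  [0, 0, 0, 0, 0, 0, 0],
])

```text
time: 13.53
tool_pos: [0.5356, 0.0393, 0.1588]
tcp_rot: [0.002, 2.667, -0.001]
wrist_force: [-0.7, 0.2, -1.0]
width: 0.153
grip_force: 40.9
```

```bash
python3 st.py
```

```text
t 13.5333 tip [-0.0189 -0.0205 -0.0375] rot [ 0.02 -0.17  0.09] force face [-1.1  0.2 -0.6] w 0.153 g 40.94037652015686
```

Request:
drive_tool([
  [0, 0, 0, 0.0005, 0, 0.005, 0],
  [0, 0, 0, 0, 0, 0.005, 0],
  [0, 0, 0, 0, 0, 0.005, 0],
  [0, 0, 0, 0, 0, 0.005, 0],
  [0, 0, 0, 0, 0, 0.005, 0],
  [0, 0, 0, 0, 0, 0.004, 0],
  [0, 0, 0, 0, 0, 0, 0],
])

```text
time: 14.12
tool_pos: [0.5481, 0.0392, 0.1319]
tcp_rot: [0.002, 2.669, -0.001]
wrist_force: [0.2, -0.3, -1.0]
width: 0.151
grip_force: 40.9
```

```bash
python3 st.py
```

```text
t 14.1167 tip [-0.0201 -0.0205 -0.0672] rot [ 0.01 -0.09  0.09] force face [-0.3 -0.3 -1. ] w 0.151 g 40.93170762062073
```

Now press until the shoulder touches.

Request:
drive_tool([
  [0, 0, 0, 0, 0, 0.003, 0],
  [0, 0, 0, 0, 0, 0.002, 0],
  [0, 0, 0, 0, 0, 0.002, 0],
  [0, 0, 0, 0, 0, 0.001, 0],
  [0, 0, 0, 0, 0, 0, 0],
])

```text
time: 14.53
tool_pos: [0.5521, 0.0393, 0.126]
tcp_rot: [0.002, 2.667, -0.001]
wrist_force: [0.6, -0.2, -1.0]
width: 0.159
grip_force: 40.9
```

```bash
python3 st.py
```

```text
t 14.5333 tip [-0.0191 -0.0205 -0.0743] rot [ 0.02 -0.19  0.09] force face [ 0.1 -0.2 -1.2] w 0.159 g 40.93150019645691
```

Request:
drive_tool([
  [0, 0, 0, 0, 0, 0.001, 0],
  [0, 0, 0, 0, 0, 0.001, 0],
  [0, 0, 0, 0, 0, 0.001, 0],
  [0, 0, 0, 0, 0, 0, 0],
])

```text
time: 14.87
tool_pos: [0.5535, 0.0392, 0.1255]
tcp_rot: [0.002, 2.667, -0.001]
wrist_force: [-14.3, -0.3, 15.7]
width: 0.157
grip_force: 44.4
```

```bash
python3 st.py
```

```text
t 14.8667 tip [-0.018  -0.0205 -0.0754] rot [ 0.01 -0.22  0.1 ] force face [-5.6 -0.3 20.5] w 0.157 g 44.367225766181946
```

The shoulder is seated at 75 mm with a 20 N reaction. Release and retreat.

Request:
drive_tool([
  [0, 0, 0, 0, 0, -0.001, 0.4],
  [0, 0, 0, 0, 0, 0, 0.4],
  [0, 0, 0, 0, 0, 0, 0.4],
  [0, 0, 0, 0, 0, 0, 0.4],
  [0, 0, 0, 0, 0, -0.01, 0.4],
  [0, 0, 0, 0, 0, -0.025, 0.4],
  [0, 0, 0, 0, 0, -0.035, 0.4],
  [0, 0, 0, 0, 0, -0.035, 0.4],
])

```text
time: 15.53
tool_pos: [0.5033, 0.0393, 0.2176]
tcp_rot: [0.002, 2.67, -0.001]
wrist_force: [0.9, -0.0, 0.2]
width: 0.402
grip_force: 0.0
```

Request:
drive_tool([
  [0, 0, 0, 0, 0, -0.03, 0.4],
  [0, 0, 0, 0, 0, 0, 0.4],
  [0, 0, 0, 0, 0, 0, 0.4],
])

```text
time: 15.78
tool_pos: [0.4924, 0.0396, 0.2483]
tcp_rot: [0.002, 2.66, -0.001]
wrist_force: [1.1, -0.3, -0.3]
width: 0.395
grip_force: 0.0
```

Run:
```python
from h import *
from workcell import status,read_camera,masks_of
s=status.read_state();p=read_camera("wrist");T=tool(s)@p["mount"];F=np.load("F.npy")
print(s["tool_pos"],s["wrist_force"])
print("handle top pred",proj(p,T,ft(F,[[-.02,-.02,.062],[-.02,-.02,0]])).round(0).tolist(),"cover axis/end",proj(p,T,ft(F,[[.038,0,.0055],[.034,.082,.0055]])).round(0).tolist())
for n in ("spreader","cover","mill","shaker"): print(n,[(round(d["score"],2),np.round(d["bbox"]).tolist(),np.argwhere(d["mask"]).mean(0)[::-1].round(0)) for d in masks_of(p,n)[:2]])
d=masks_of(p,"spreader")[0]["bbox"]
```

```text
[0.49241116 0.0395825  0.24826841] [ 1.05128035 -0.29302846 -0.32355096]
handle top pred [[282.0, 201.0], [282.0, 183.0]] cover axis/end [[302.0, 242.0], [386.0, 238.0]]
spreader [(0.83, [272.0, 166.0, 291.0, 213.0], array([283., 191.])), (0.22, [292.0, 216.0, 383.0, 269.0], array([336., 238.]))]
cover [(0.55, [293.0, 212.0, 381.0, 270.0], array([337., 238.])), (0.32, [371.0, 226.0, 428.0, 296.0], array([398., 262.]))]
mill [(0.85, [195.0, 136.0, 253.0, 256.0], array([227., 200.])), (0.3, [350.0, 145.0, 377.0, 189.0], array([363., 165.]))]
shaker [(0.95, [348.0, 143.0, 375.0, 186.0], array([364., 164.])), (0.31, [374.0, 225.0, 429.0, 294.0], array([398., 262.]))]
```

The spreader's mask (272..291, 166..213) sits where a seated handle should be. The cover's mask is still to the left at about 1.5 rad, and the arm is clear.

```bash
python3 -c "
from workcell import workorder
print(workorder.finish_job())"
```

```text
the job is handed in; nothing more can be done
None
```

The job is handed in: the cover is swung left to about 1.5 rad, the spreader is fully home (75 mm) in the right slot, which was clear on the first try, and nothing else was knowingly touched; the hand-in returned no verdict.

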